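# Slide back a bypass door of the counter chest and fetch the tumbler

### The arm

A 6-joint arm with a two-finger parallel gripper is mounted at the origin on the work surface. World frame = base frame: x ahead of the robot, y to its left, z up, the work surface at z = 0. Lengths are in m, angles in rad, forces in N, time in s.
With the tool pointing down it reaches from about 0.375 to 0.9 m from the base axis. Payload 3.1 kg.
Tool frame: the origin (TCP) lies at the very end of the fingers, on their centre line; the grasp point (between the pads) lies 19 mm behind it; z points along the fingers, y is the direction in which the jaws open and shut (so a half turn about z gives the same grasp; the last joint's range is limited). The gripper opens to 87 mm and grips with 3 to 60 N. Pads are 19 mm wide; open, the fingers measure 117 mm over their backs; the gripper's body (75 mm by 190 mm) begins 51 mm behind the grasp point.
Start: joints at [0.958, 0.527, 1.433, -0, 1.181, -0.178], TCP at [0.263, 0.567, 0.223] pointing down, gripper open.
Joint ranges: [-3.08, 3.08], [-0.75, 2.2], [0.22, 2.44], [-1.43, 4.57], [0, 2.65], [-2.85, 2.85]. Speed limits (rad/s): [2.79, 2.79, 3.14, 3.14, 3.14, 3.14].

### API

Orientations are given as a unit quaternion [x, y, z, w].
In Python, from rig import robot gives the robot as it stands. The module is installed in compiled form; this text tells all that it offers.
- The arm moves only by the tool send_rows, never from a script. Its argument "deltas" is a list of rows, each an object of numbers: "tx", "ty", "tz": the shift along the tool's x, y, z in cm; "rx", "ry", "rz": the turn, a rotation vector about the tool's x, y, z in rad. A call has 1 to 5 rows; each row is the pose to reach, as a shift and turn from the pose commanded when the call began, along the tool's axes at that moment; what a row does not reach only later rows make up. A row lasts 1/12 s, in which the tool goes at most 41.7 mm and 7.16 degrees, less where a joint would pass 70% of its speed; a pose out of reach is approached as far as the arm can. A call with a gripper value outside its range is refused whole. "claw" is the finger opening in cm, from 0 to 8.7, set as the call begins (left out, the last holds). The fingers move at their own pace and stop on an object; "squeeze" is the grip in N (left out, the last holds). Time passes only in rows, so rows that repeat a pose let the fingers close. It gives the time, the measured TCP pose, the force and the opening at its end, in the units of the state.
- robot.get_obs(): the state, without advancing time (a new reading comes with each control period).
- robot.camera(name): name is "side" or "top"; returns a dict with "color" (480x640x3 uint8, red, green, blue), "z_map" (480x640 float32, m along the optical axis (not along the pixel's ray), 0 where there is no reading), "intrinsics" (3x3 intrinsics, pixels), "distortion" ([k1, k2, p1, p2, k3] as OpenCV has them; the pictures are not rectified), "R" (3x3) and "t" (3): a world point X has camera coordinates R X + t. Camera axes: x right, y down, z forward; pixel columns grow to the right and rows downward; lengths in m; the calibration is good to about 2 mm. A picture is of the moment at which its call begins.
- robot.hand_in(): hands the job in, once; it reports no verdict.
Trained networks look in the newest picture that a camera, given by its name, has taken for a name from the list of things; names that differ only in an ending like _2 or _b are one class to them, and where a whole thing is asked for, a point or a joint stands for the part that bears it (a point fixed in the world has none). Each returns a list of dicts, best first, with "p" (0 to 1); they miss things now and then, are a little off and sometimes report something else, mostly with a low value. They report only what shows in the picture. A call takes as long as a camera call.
- robot.outline_of(label, camera): "pixels" (480x640 bool, what is visible of it) and "xy" ([column, row] in pixels, amid what is visible of it).
- robot.tip_of(label, camera): "xy" ([column, row] in pixels: a listed point, or the origin of a listed thing).
The state is a dict: "time": time; "q": joint angles; "joint_velocities": joint speeds; "joint_torque": joint torques, N m; "position": TCP position; "tool_rot": TCP orientation; "ft_force": force on the tool from outside, world axes, zero at the start; "moment": the same for the moment, N m; "grip_width": finger opening in m.
Only numpy, scipy, OpenCV 4.12 (cv2) and the standard library are available. Lean on these libraries where they do the work, as an engineer would, in place of code of your own. Each camera call takes 0.05 s, during which the arm holds its last target.

### The job

A small open steel tumbler stands in one half of the teak chest, under one of its two sliding glass doors (the other half holds a wider, closed canister). Slide that door all the way back past the other one, lift the tumbler out and stand it upright on the bare part of the granite slab, not on the roller. Leave that door open and the other one shut, and do not tip the tumbler over.

Things in the scene. Friction and masses are not known exactly. Their poses are not given: they have to be found in the camera images.
- chest: Fixed teak chest, 210 (x) by 500 (y) by 126 mm high, two sliding doors in its top. Origin: centre of underside, on the counter; x away from the robot, y along it to the left. Divider at y = 0; inner floor 8 mm up; the tracks leave an opening of x = -81 to +81 mm. One half holds the tumbler, the other a closed aluminium canister 90 mm wide, 70 mm tall; which is which varies.
- left_door (a joint): Opening of the left door, m: 0 shut, 0.17 fully open (stop); starts 0 to 0.015. Teak frame with glass over the left (+y) half, 245 mm long in y, top face 126 mm above the counter. In the UPPER track: opens towards the chest's -y, over the right door. About 1.5 N friction; stays where left. Fully open it uncovers y = +70 to +240 mm.
- left_door_grip (a point): Middle of the top of the left door's grip: teak bar standing up near the door's outer (+y) end, 60 mm along the chest's x, 14 mm thick in y, 24 mm high above the door; its top is 150 mm above the counter. Moves with the door: chest y = +210 mm shut, +40 mm fully open. Axes as the chest's.
- right_door (a joint): Opening of the right door, m: 0 shut, 0.17 fully open (stop); starts 0 to 0.015. Teak frame with glass over the right (-y) half, 245 mm long in y, top face 114 mm above the counter. In the LOWER track: opens towards the chest's +y, under the left door. About 1.5 N friction; stays where left. Fully open it uncovers y = -240 to -70 mm.
- right_door_grip (a point): Middle of the top of the right door's grip: teak bar standing up near the door's outer (-y) end, 60 mm along the chest's x, 14 mm thick in y, 36 mm high above the door; its top is 150 mm above the counter, like the other's. Moves with the door: chest y = -210 mm shut, -40 mm fully open. Axes as the chest's.
- tumbler_mid (a point): Centre of the small open steel tumbler, half-way up (45 mm above its foot), z along its axis. 90 mm tall, 58 mm across the rim, narrowing to the foot, wall 3 mm, 60 to 125 g. Stands upright on the chest's inner floor (rim 98 mm above the counter), within 15 mm of chest y = +155 or -155 mm and 8 mm of x = 0.
- slab: Fixed granite grinding slab, 260 (x) by 150 (y) by 40 mm high, left of the chest. Origin: centre of underside, on the counter. Its loose granite roller (54 mm thick, 170 mm long along y) lies on it near the +x end, centred at about x = +88 mm. The bare part is x = -130 to +55 mm; its middle is about x = -40, y = 0, z = 40 mm.

How it is judged:
By the outcome, as a careful person would: the job done as asked, in the order asked, and still so for the second after the job is handed in, with the robot touching nothing.
It also fails if it takes over 59 s, if anything falls off the work surface, if the arm or the gripper's body presses on something with over 40 N, if the wrist force passes 120 N, or if a joint passes its speed limit or range.

## Working session

There is one attempt and no reset: what is moved stays moved. The work goes in short steps, Python scripts to look and compute and a tool call to move; the robot and the scene stay as the last step left them, time stands still between calls to the robot, and variables do not carry over. Pictures are saved under pics/ and viewed, and the job is handed in when it is done.

Besides the shell and the picture viewer there is one more tool, called after "Emit:" by a JSON object that holds its "api" and its "payload", one argument or row to a line. send_rows: Moves the arm, as the interface text tells. Its arguments: {"type":"object","properties":{"deltas":{"type":"array","items":{"type":"object","properties":{"tx":{"type":"number"},"ty":{"type":"number"},"tz":{"type":"number"},"rx":{"type":"number"},"ry":{"type":"number"},"rz":{"type":"number"}}}},"claw":{"type":"number"},"squeeze":{"type":"number"}},"required":["deltas"]}

```bash
mkdir -p pics; cat > h.py <<'E'
import numpy as np,cv2
from rig import robot
from scipy.spatial.transform import Rotation as Ro
def ray(c,uv):
    K=np.array(c["intrinsics"]);d=np.array(c["distortion"],float)
    n=cv2.undistortPoints(np.array([[uv]],float),K,d)[0,0]
    R=np.array(c["R"]);t=np.array(c["t"])
    return -R.T@t, R.T@np.array([n[0],n[1],1.])
def atz(c,uv,z):
    o,r=ray(c,uv);return o+r*(z-o[2])/r[2]
def atdepth(c,uv):
    o,r=ray(c,uv);u,v=int(round(uv[0])),int(round(uv[1]))
    return o+r*c["z_map"][v,u]
def proj(c,X):
    rv=cv2.Rodrigues(np.array(c["R"]))[0]
    return cv2.projectPoints(np.array([X],float),rv,np.array(c["t"],float),np.array(c["intrinsics"]),np.array(c["distortion"],float))[0][0,0]
def save(c,n): cv2.imwrite("pics/"+n,c["color"][:,:,::-1])
E
python3 - <<'E'
from h import *
np.set_printoptions(precision=4,suppress=True)
o=robot.get_obs();print(o["time"],o["position"],o["tool_rot"],o["grip_width"])
print(Ro.from_quat(o["tool_rot"]).as_matrix())
for n in ["top","side"]:
    c=robot.camera(n);save(c,n+"1.png")
    for l,z in [("chest",0),("left_door_grip",.15),("right_door_grip",.15),("tumbler_mid",.053),("slab",0.0)]:
        r=robot.tip_of(l,n)
        for k in r[:2]: print(n,l,round(k["p"],2),np.round(k["xy"],1),atz(c,k["xy"],z),atdepth(c,k["xy"]))
E
```

```text
0.0 [0.2628 0.5663 0.2216] [ 0.2157  0.9765 -0.001  -0.0004] 0.08679851637533727
[[-0.907   0.4212 -0.0013]
 [ 0.4212  0.907  -0.0017]
 [ 0.0004 -0.0021 -1.    ]]
top chest 0.73 [382.1 238. ] [ 0.5546 -0.1059  0.    ] [ 0.5409 -0.0921  0.1113]
top left_door_grip 0.97 [266.9 213.6] [0.5782 0.107  0.15  ] [0.5783 0.1071 0.1494]
top right_door_grip 0.59 [500.5 236.5] [ 0.5381 -0.2916  0.15  ] [ 0.5384 -0.2925  0.1474]
top slab 0.82 [152.9 250.9] [0.5302 0.3421 0.    ] [0.5261 0.3307 0.0404]
side chest 0.76 [367.4 319. ] [ 0.5683 -0.0984  0.    ] [ 0.4962 -0.1938  0.1117]
side left_door_grip 0.86 [321.4 203.7] [0.5808 0.1039 0.15  ] [0.5802 0.1029 0.1507]
side right_door_grip 0.77 [434.1 331.2] [ 0.5391 -0.2925  0.15  ] [ 0.5386 -0.293   0.1506]
side right_door_grip 0.47 [365.7 321.3] [ 0.4667 -0.2292  0.15  ] [ 0.4902 -0.1978  0.1129]
side slab 0.84 [257.6 220.8] [0.5257 0.3409 0.    ] [0.5019 0.2758 0.0413]
```

View pics/top1.png

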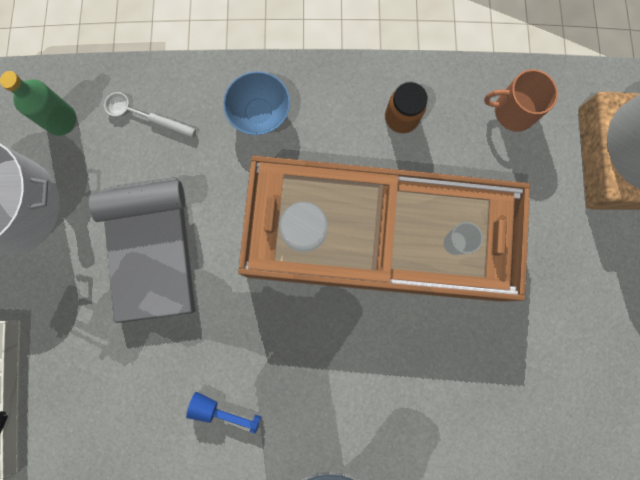

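View pics/side1.png

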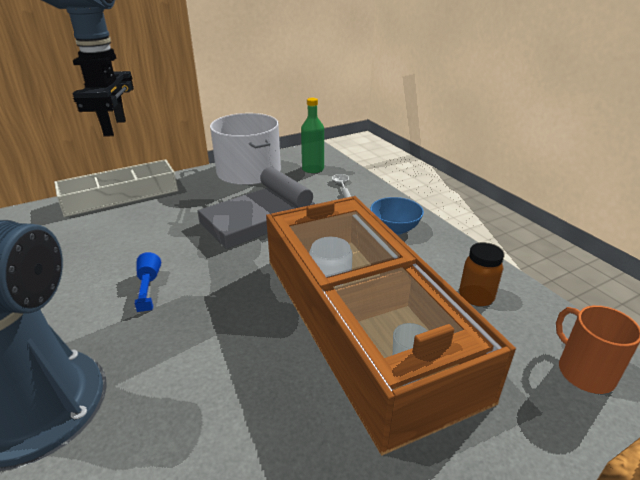

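```bash
cat >> h.py <<'E'
def cloud(c,mask):
    v,u=np.nonzero(mask&(c["z_map"]>0))
    n=cv2.undistortPoints(np.stack([u,v],1).astype(float)[:,None],np.array(c["intrinsics"]),np.array(c["distortion"],float))[:,0]
    P=np.c_[n,np.ones(len(n))]*c["z_map"][v,u][:,None]
    return (P-np.array(c["t"]))@np.array(c["R"]),u,v
E
python3 - <<'E'
from h import *
np.set_printoptions(precision=4,suppress=True)
c=robot.camera("top")
P,u,v=cloud(c,np.ones((480,640),bool))
for lab in ["chest","slab"]:
    m=robot.outline_of(lab,"top")[0]["pixels"]
    P,u,v=cloud(c,cv2.dilate(m.astype(np.uint8),np.ones((9,9)))>0)
    lo,hi=(.117,.135) if lab=="chest" else (.034,.047)
    Q=P[(P[:,2]>lo)&(P[:,2]<hi)]
    r=cv2.minAreaRect(Q[:,:2].astype(np.float32)); print(lab,len(Q),r); print(cv2.boxPoints(r))
for l in ["left_door_grip","right_door_grip"]:
    for n in ["top"]:
        pass
P,u,v=cloud(c,np.ones((480,640),bool))
G=P[(P[:,2]>.142)&(P[:,2]<.156)&(abs(P[:,0]-.56)<.06)&(abs(P[:,1]+.1)<.25)]
for s in (1,-1):
    g=G[s*(G[:,1]+.1)>0]; print(len(g),g.mean(0),cv2.minAreaRect(g[:,:2].astype(np.float32)))
for l in ["tumbler_mid"]:
  for n in ["top","side"]:
    if n=="side": cc=robot.camera("side")
    for k in robot.outline_of(l,n)[:2]: print(n,k["p"],k["xy"],k["pixels"].sum())
im=c["color"][140:320,230:550]
cv2.imwrite("pics/crop1.png",cv2.resize(im[:,:,::-1],None,fx=2.5,fy=2.5,interpolation=cv2.INTER_CUBIC))
E
```

```text
chest 19571 ((0.55813068151474, -0.1005672812461853), (0.5009157061576843, 0.21157191693782806), 84.3162841796875)
[[ 0.4281 -0.3393]
 [ 0.6386 -0.3603]
 [ 0.6882  0.1382]
 [ 0.4777  0.1591]]
slab 8274 ((0.5303663015365601, 0.3464846611022949), (0.2616654336452484, 0.15153561532497406), 7.922628879547119)
[[0.3903 0.4035]
 [0.4112 0.2534]
 [0.6704 0.2895]
 [0.6495 0.4396]]
294 [0.5774 0.1019 0.1491] ((0.5779728293418884, 0.10218240320682526), (0.014122246764600277, 0.05960969626903534), 84.07340240478516)
298 [ 0.5385 -0.2927  0.1491] ((0.5391937494277954, -0.29377615451812744), (0.015794901177287102, 0.05901714786887169), 84.75982666015625)
```

View pics/crop1.png

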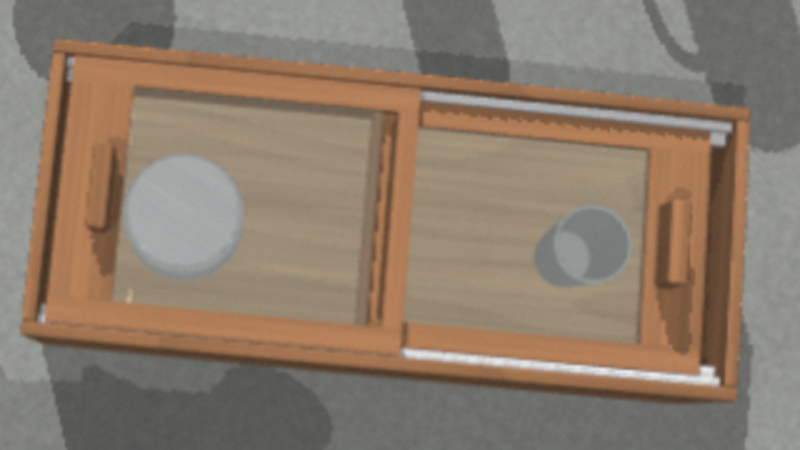

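```bash
cat >> h.py <<'E'
C=np.array([.5581,-.1006]);YX=np.array([.0992,.9951]);XX=np.array([.9951,-.0992])
Rt=np.array([[YX[0],XX[0],0],[YX[1],XX[1],0],[0,0,-1.]])
def W(cx,cy,z): return np.r_[C+cx*XX+cy*YX,z]
def delta(T,Rg=Rt,start=None):
    o=robot.get_obs();R=Ro.from_quat(o["tool_rot"]).as_matrix() if start is None else Rg
    p=np.array(o["position"]) if start is None else start
    print("t",round(o["time"],2),"d cm",np.round(R.T@(T-p)*100,2),"rot",np.round(Ro.from_matrix(R.T@Rg).as_rotvec(),3),"F",np.round(o["ft_force"],1),"gw",round(o["grip_width"],4))
E
python3 -c "
from h import *
print(np.linalg.det(Rt));delta(W(0,-.228,.22))"
```

```text
1.0000646499999999
t 0.9 d cm [-62.37 -69.64   0.26] rot [ 0.    -0.     1.235] F [-0.3 -0.1 -0.1] gw 0.0871
```

Emit:
{"api": "send_rows", "payload": {
  "deltas": [
    {"tx":-62.4,"ty":-69.6,"tz":0.2,"rz":1.235},
    {"tx":-62.4,"ty":-69.6,"tz":0.2,"rz":1.235},
    {"tx":-62.4,"ty":-69.6,"tz":0.2,"rz":1.235},
    {"tx":-62.4,"ty":-69.6,"tz":0.2,"rz":1.235},
    {"tx":-62.4,"ty":-69.6,"tz":0.2,"rz":1.235}
  ],
  "claw": 0,
  "squeeze": 15
}}

```text
schema error: expected keys tx, ty, tz, rx, ry, rz
```

```bash
python3 -c "
from h import *
delta(W(0,-.228,.22))"
```

```text
t 0.9 d cm [-62.37 -69.64   0.26] rot [ 0.    -0.     1.235] F [-0.3 -0.1 -0.1] gw 0.0871
```

Emit:
{"api": "send_rows", "payload": {
  "deltas": [
    {"tx":-62.4,"ty":-69.6,"tz":0.2,"rx":0,"ry":0,"rz":1.235},
    {"tx":-62.4,"ty":-69.6,"tz":0.2,"rx":0,"ry":0,"rz":1.235},
    {"tx":-62.4,"ty":-69.6,"tz":0.2,"rx":0,"ry":0,"rz":1.235},
    {"tx":-62.4,"ty":-69.6,"tz":0.2,"rx":0,"ry":0,"rz":1.235},
    {"tx":-62.4,"ty":-69.6,"tz":0.2,"rx":0,"ry":0,"rz":1.235}
  ],
  "claw": 0,
  "squeeze": 15
}}

```text
time: 1.32
position: [0.3241, 0.366, 0.2222]
tool_rot: [0.508, 0.862, 0.0, 0.0]
ft_force: [0.6, 0.6, -0.2]
grip_width: 0.0614
```

```bash
python3 -c "
from h import *
delta(W(0,-.228,.22));print(robot.get_obs()['position'])"
```

```text
t 1.32 d cm [-70.9  -15.11   0.22] rot [ 0.001 -0.     0.605] F [ 0.6  0.6 -0.2] gw 0.0614
[0.32414874 0.36597198 0.22222784]
```

Emit:
{"api": "send_rows", "payload": {
  "deltas": [
    {"tx":-70.9,"ty":-15.1,"tz":0.2,"rx":0,"ry":0,"rz":0.605},
    {"tx":-70.9,"ty":-15.1,"tz":0.2,"rx":0,"ry":0,"rz":0.605},
    {"tx":-70.9,"ty":-15.1,"tz":0.2,"rx":0,"ry":0,"rz":0.605},
    {"tx":-70.9,"ty":-15.1,"tz":0.2,"rx":0,"ry":0,"rz":0.605},
    {"tx":-70.9,"ty":-15.1,"tz":0.2,"rx":0,"ry":0,"rz":0.605}
  ]
}}

```text
time: 1.73
position: [0.3862, 0.1668, 0.2219]
tool_rot: [0.741, 0.671, 0.0, 0.0]
ft_force: [1.0, 0.7, 0.4]
grip_width: 0.0283
```

```bash
python3 -c "
from h import *
delta(W(0,-.228,.22));print(robot.get_obs()['position'])"
```

```text
t 1.73 d cm [-47.7   19.77   0.2 ] rot [ 0.001 -0.    -0.   ] F [1.  0.7 0.4] gw 0.0283
[0.38617709 0.16682647 0.22191197]
```

Emit:
{"api": "send_rows", "payload": {
  "deltas": [
    {"tx":-47.7,"ty":19.8,"tz":0.2,"rx":0,"ry":0,"rz":0},
    {"tx":-47.7,"ty":19.8,"tz":0.2,"rx":0,"ry":0,"rz":0},
    {"tx":-47.7,"ty":19.8,"tz":0.2,"rx":0,"ry":0,"rz":0},
    {"tx":-47.7,"ty":19.8,"tz":0.2,"rx":0,"ry":0,"rz":0},
    {"tx":-47.7,"ty":19.8,"tz":0.2,"rx":0,"ry":0,"rz":0}
  ]
}}

```text
time: 2.15
position: [0.4476, -0.0326, 0.2211]
tool_rot: [0.74, 0.673, 0.0, 0.0]
ft_force: [1.5, 0.3, 0.0]
grip_width: 0.0019
```

```bash
python3 -c "
from h import *
delta(W(0,-.228,.22));print(robot.get_obs()['position'])"
```

```text
t 2.15 d cm [-28.52  11.53   0.12] rot [0.001 0.    0.005] F [1.5 0.3 0. ] gw 0.0019
[ 0.44762549 -0.03264302  0.22107652]
```

Emit:
{"api": "send_rows", "payload": {
  "deltas": [
    {"tx":-28.5,"ty":11.5,"tz":0.1,"rx":0,"ry":0,"rz":0},
    {"tx":-28.5,"ty":11.5,"tz":0.1,"rx":0,"ry":0,"rz":0},
    {"tx":-28.5,"ty":11.5,"tz":0.1,"rx":0,"ry":0,"rz":0},
    {"tx":-28.5,"ty":11.5,"tz":0.1,"rx":0,"ry":0,"rz":0},
    {"tx":-28.5,"ty":11.5,"tz":0.1,"rx":0,"ry":0,"rz":0}
  ]
}}

```text
time: 2.57
position: [0.507, -0.2324, 0.2202]
tool_rot: [0.74, 0.673, 0.0, 0.0]
ft_force: [1.1, 0.7, -0.2]
grip_width: 0.0003
```

```bash
python3 -c "
from h import *
delta(W(0,-.228,.135));print(robot.get_obs()['position'])"
```

```text
t 2.57 d cm [-9.2   3.74  8.52] rot [0.    0.    0.005] F [ 1.1  0.7 -0.2] gw 0.0003
[ 0.50696386 -0.23238297  0.22021815]
```

Emit:
{"api": "send_rows", "payload": {
  "deltas": [
    {"tx":-5,"ty":2,"tz":0.2,"rx":0,"ry":0,"rz":0.005},
    {"tx":-9.2,"ty":3.7,"tz":0.5,"rx":0,"ry":0,"rz":0.005},
    {"tx":-9.2,"ty":3.7,"tz":4.0,"rx":0,"ry":0,"rz":0.005},
    {"tx":-9.2,"ty":3.7,"tz":7.5,"rx":0,"ry":0,"rz":0.005},
    {"tx":-9.2,"ty":3.7,"tz":8.5,"rx":0,"ry":0,"rz":0.005}
  ]
}}

```text
time: 2.98
position: [0.5323, -0.3246, 0.13]
tool_rot: [0.742, 0.67, -0.0, -0.004]
ft_force: [-0.5, 1.6, -0.1]
grip_width: 0.0007
```

```bash
python3 - <<'E'
from h import *
c=robot.camera("side");save(c,"side2.png")
delta(W(0,-.055,.135));print(robot.get_obs()['position'])
E
```

```text
t 3.03 d cm [16.91  0.4  -0.42] rot [-0.009 -0.007 -0.001] F [ 0.   0.9 -0.2] gw 0.0004
[ 0.53173864 -0.32314076  0.12971677]
```

View pics/side2.png

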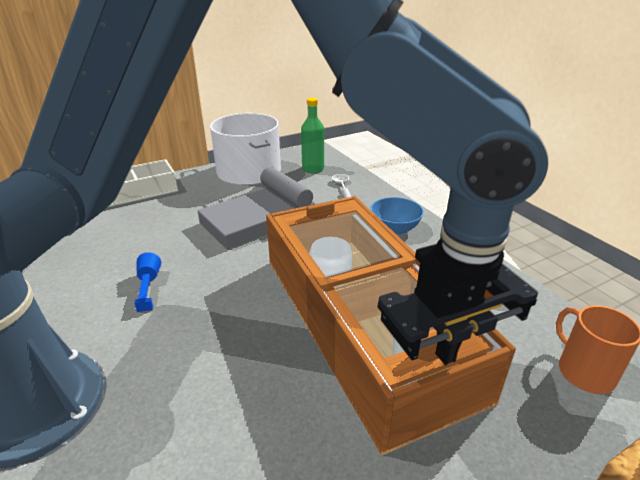

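Emit:
{"api": "send_rows", "payload": {
  "deltas": [
    {"tx":1.5,"ty":0.4,"tz":-0.3,"rx":0,"ry":0,"rz":0},
    {"tx":3.5,"ty":0.4,"tz":-0.3,"rx":0,"ry":0,"rz":0},
    {"tx":6.0,"ty":0.4,"tz":-0.3,"rx":0,"ry":0,"rz":0},
    {"tx":8.5,"ty":0.4,"tz":-0.3,"rx":0,"ry":0,"rz":0},
    {"tx":11,"ty":0.4,"tz":-0.3,"rx":0,"ry":0,"rz":0}
  ]
}}

```text
time: 3.45
position: [0.5516, -0.2153, 0.1411]
tool_rot: [0.741, 0.672, 0.0, 0.003]
ft_force: [0.3, -3.3, -1.9]
grip_width: 0.0008
```

```bash
python3 - <<'E'
from h import *
delta(W(0,-.056,.133));print(robot.get_obs()['position'])
E
```

```text
t 3.45 d cm [ 5.88 -0.49  0.79] rot [0.005 0.004 0.002] F [ 0.3 -3.3 -1.9] gw 0.0008
[ 0.55162838 -0.21529101  0.14112482]
```

Emit:
{"api": "send_rows", "payload": {
  "deltas": [
    {"tx":2.0,"ty":-0.4,"tz":0.4,"rx":0,"ry":0,"rz":0},
    {"tx":3.5,"ty":-0.4,"tz":0.4,"rx":0,"ry":0,"rz":0},
    {"tx":4.8,"ty":-0.4,"tz":0.4,"rx":0,"ry":0,"rz":0},
    {"tx":5.6,"ty":-0.4,"tz":0.4,"rx":0,"ry":0,"rz":0},
    {"tx":5.6,"ty":-0.4,"tz":0.4,"rx":0,"ry":0,"rz":0}
  ]
}}

```text
time: 3.87
position: [0.5521, -0.1582, 0.1353]
tool_rot: [0.741, 0.672, 0.001, 0.001]
ft_force: [0.5, -0.6, -0.1]
grip_width: 0.0004
```

```bash
python3 - <<'E'
from h import *
c=robot.camera("side");save(c,"side3.png")
delta(W(0,-.056,.133));print(robot.get_obs()['position'])
E
```

```text
t 3.92 d cm [0.27 0.06 0.18] rot [ 0.001 -0.     0.002] F [-0.4 -0.4 -0.6] gw 0.0004
[ 0.55170224 -0.15893807  0.13480804]
```

View pics/side3.png

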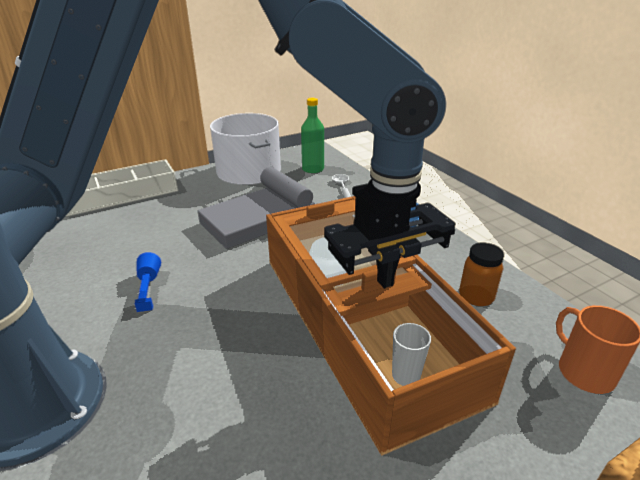

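The right door is nearly open and the tumbler (410,350) is uncovered. I'll push on gently to the stop.

Emit:
{"api": "send_rows", "payload": {
  "deltas": [
    {"tx":0.3,"ty":0,"tz":0,"rx":0,"ry":0,"rz":0},
    {"tx":0.5,"ty":0,"tz":0,"rx":0,"ry":0,"rz":0},
    {"tx":0.5,"ty":0,"tz":0,"rx":0,"ry":0,"rz":0}
  ]
}}

```text
time: 4.17
position: [0.5518, -0.1572, 0.1342]
tool_rot: [0.741, 0.671, -0.001, 0.001]
ft_force: [-2.3, -4.6, 2.5]
grip_width: 0.0004
```

```bash
python3 - <<'E'
from h import *
delta(W(0,-.056,.133));print(robot.get_obs()['position'])
E
```

```text
t 4.17 d cm [0.09 0.07 0.12] rot [-0.     0.003  0.   ] F [-2.3 -4.6  2.5] gw 0.0004
[ 0.55177052 -0.15716377  0.1342077 ]
```

Emit:
{"api": "send_rows", "payload": {
  "deltas": [
    {"tx":0.3,"ty":0,"tz":0,"rx":0,"ry":0,"rz":0},
    {"tx":0.3,"ty":0,"tz":0,"rx":0,"ry":0,"rz":0},
    {"tx":0.3,"ty":0,"tz":0,"rx":0,"ry":0,"rz":0}
  ]
}}

```text
time: 4.42
position: [0.5518, -0.157, 0.1342]
tool_rot: [0.741, 0.672, -0.003, 0.002]
ft_force: [-3.9, -11.5, 1.5]
grip_width: 0.0008
```

```bash
python3 - <<'E'
from h import *
delta(W(0,-.056,.133));print(robot.get_obs()['position'])
E
```

```text
t 4.42 d cm [0.08 0.06 0.12] rot [-0.     0.007  0.001] F [ -3.9 -11.5   1.5] gw 0.0008
[ 0.55183107 -0.15704585  0.13424358]
```

Emit:
{"api": "send_rows", "payload": {
  "deltas": [
    {"tx":-2,"ty":0,"tz":0,"rx":0,"ry":0,"rz":0},
    {"tx":-2,"ty":0,"tz":-3,"rx":0,"ry":0,"rz":0},
    {"tx":-2,"ty":0,"tz":-6,"rx":0,"ry":0,"rz":0},
    {"tx":2,"ty":0,"tz":-6,"rx":0,"ry":0,"rz":0},
    {"tx":6,"ty":0,"tz":-6,"rx":0,"ry":0,"rz":0}
  ]
}}

```text
time: 4.83
position: [0.5598, -0.0947, 0.1958]
tool_rot: [0.744, 0.669, 0.001, 0.002]
ft_force: [0.4, 0.7, -0.4]
grip_width: 0.0004
```

```bash
python3 - <<'E'
from h import *
delta(W(0,.16,.137));print(robot.get_obs()['position'])
E
```

```text
t 4.83 d cm [15.4  -0.24  5.87] rot [ 0.005  0.001 -0.007] F [ 0.4  0.7 -0.4] gw 0.0004
[ 0.55975186 -0.09470393  0.19580566]
```

Emit:
{"api": "send_rows", "payload": {
  "deltas": [
    {"tx":4,"ty":0,"tz":0,"rx":0,"ry":0,"rz":0},
    {"tx":8,"ty":0,"tz":0,"rx":0,"ry":0,"rz":0},
    {"tx":12,"ty":-0.2,"tz":0,"rx":0,"ry":0,"rz":-0.007},
    {"tx":15,"ty":-0.2,"tz":2,"rx":0,"ry":0,"rz":-0.007},
    {"tx":15,"ty":-0.2,"tz":4,"rx":0,"ry":0,"rz":-0.007}
  ]
}}

```text
time: 5.25
position: [0.5716, 0.0623, 0.1545]
tool_rot: [0.738, 0.675, 0.002, -0.0]
ft_force: [-0.3, 0.0, 0.4]
grip_width: 0.0001
```

```bash
python3 - <<'E'
from h import *
delta(W(0,.1935,.137));print(robot.get_obs()['position'])
E
```

```text
t 5.25 d cm [3.   0.3  1.76] rot [ 0.003 -0.003  0.011] F [-0.3  0.   0.4] gw 0.0001
[0.57161531 0.06230889 0.15448565]
```

Emit:
{"api": "send_rows", "payload": {
  "deltas": [
    {"tx":0,"ty":0.3,"tz":1.6,"rx":0,"ry":0,"rz":0.008},
    {"tx":0,"ty":0.3,"tz":1.7,"rx":0,"ry":0,"rz":0.008},
    {"tx":1.2,"ty":0.3,"tz":1.7,"rx":0,"ry":0,"rz":0.008},
    {"tx":2.2,"ty":0.3,"tz":1.7,"rx":0,"ry":0,"rz":0.008},
    {"tx":2.8,"ty":0.3,"tz":1.7,"rx":0,"ry":0,"rz":0.008}
  ]
}}

```text
time: 5.67
position: [0.5773, 0.0857, 0.1381]
tool_rot: [0.742, 0.671, 0.001, 0.0]
ft_force: [-1.2, -1.3, 0.2]
grip_width: 0.0008
```

Emit:
{"api": "send_rows", "payload": {
  "deltas": [
    {"tx":0.3,"ty":0,"tz":0,"rx":0,"ry":0,"rz":0},
    {"tx":0.4,"ty":0,"tz":0,"rx":0,"ry":0,"rz":0},
    {"tx":0.4,"ty":0,"tz":0,"rx":0,"ry":0,"rz":0}
  ]
}}

```text
time: 5.92
position: [0.5773, 0.089, 0.1378]
tool_rot: [0.741, 0.671, 0.001, 0.0]
ft_force: [-0.0, -0.5, -0.5]
grip_width: 0.0003
```

```bash
python3 - <<'E'
from h import *
delta(W(0,.1935,.137));print(robot.get_obs()['position'])
E
```

```text
t 5.92 d cm [ 0.29 -0.03  0.08] rot [ 0.001 -0.    -0.   ] F [-0.  -0.5 -0.5] gw 0.0003
[0.57729948 0.08903304 0.13782387]
```

Emit:
{"api": "send_rows", "payload": {
  "deltas": [
    {"tx":0.3,"ty":0,"tz":0,"rx":0,"ry":0,"rz":0},
    {"tx":0.5,"ty":0,"tz":0,"rx":0,"ry":0,"rz":0},
    {"tx":0.6,"ty":0,"tz":0,"rx":0,"ry":0,"rz":0},
    {"tx":0.6,"ty":0,"tz":0,"rx":0,"ry":0,"rz":0}
  ]
}}

```text
time: 6.25
position: [0.5775, 0.0917, 0.1376]
tool_rot: [0.741, 0.671, -0.002, 0.002]
ft_force: [-1.4, -8.8, 3.8]
grip_width: 0.0007
```

```bash
python3 - <<'E'
from h import *
delta(W(0,.1935,.137));print(robot.get_obs()['position'])
E
```

```text
t 6.25 d cm [ 0.03 -0.02  0.06] rot [0.    0.006 0.001] F [-1.4 -8.8  3.8] gw 0.0007
[0.57748536 0.09167152 0.13761268]
```

Emit:
{"api": "send_rows", "payload": {
  "deltas": [
    {"tx":-2,"ty":0,"tz":0,"rx":0,"ry":0,"rz":0},
    {"tx":-2,"ty":0,"tz":-3,"rx":0,"ry":0,"rz":0},
    {"tx":-2,"ty":0,"tz":-7,"rx":0,"ry":0,"rz":0},
    {"tx":-2,"ty":0,"tz":-8.5,"rx":0,"ry":0,"rz":0}
  ],
  "claw": 8
}}

```text
time: 6.58
position: [0.5777, 0.0746, 0.2263]
tool_rot: [0.742, 0.67, 0.003, 0.002]
ft_force: [1.4, -0.5, -0.6]
grip_width: 0.0193
```

```bash
python3 - <<'E'
from h import *
np.set_printoptions(precision=4,suppress=True)
for n in ["top","side"]:
    c=robot.camera(n);save(c,n+"4.png")
    for k in robot.tip_of("tumbler_mid",n)[:2]: print(n,k["p"],k["xy"],atz(c,k["xy"],.053))
    for l in ["left_door_grip","right_door_grip"]:
        for k in robot.tip_of(l,n)[:1]:
            X=atz(c,k["xy"],.15);d=X[:2]-C; print(l,k["p"],X,d@XX,d@YX)
    P,u,v=cloud(c,np.ones((480,640),bool))
    d=P[:,:2]-C;a=d@XX;b=d@YX
    m=(abs(a)<.06)&(b>-.225)&(b<-.08)&(P[:,2]>.092)&(P[:,2]<.104)
    Q=np.c_[a[m],b[m]];print(n,m.sum())
    if m.sum()>5: print(cv2.minEnclosingCircle(Q.astype(np.float32)),Q.mean(0),P[m,2].mean())
E
```

```text
top 0.82 [458.2, 240.5] [ 0.543  -0.2426  0.053 ]
right_door_grip 0.93 [ 0.5562 -0.141   0.15  ] 0.0020777737845420036 -0.04042969931532246
top 193
((-0.000684473488945514, -0.1471754014492035), 0.029553283005952835) [ 0.0011 -0.1482] 0.09702356135271045
side 0.88 [407.5, 355.2] [ 0.5432 -0.244   0.053 ]
left_door_grip 0.9 [0.5789 0.1031 0.15  ] 0.0004499070031619942 0.20471586895809485
right_door_grip 0.78 [ 0.5509 -0.1404  0.15  ] -0.0031966373394086236 -0.040313406197214456
side 345
((-0.0005623502074740827, -0.14585065841674805), 0.030599109828472137) [-0.0002 -0.1466] 0.09657419804087976
```

View pics/top4.png

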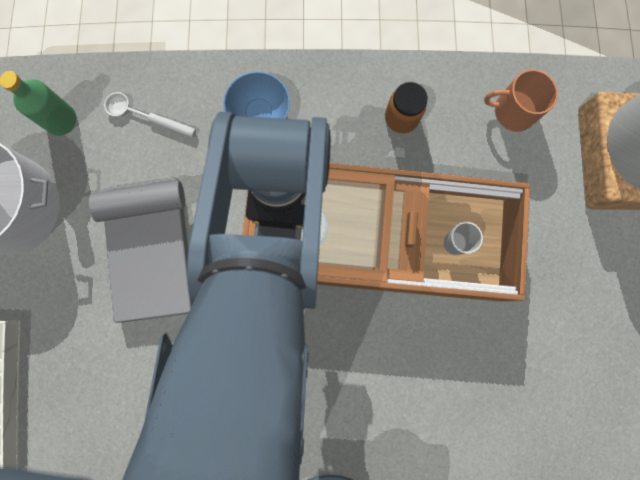

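View pics/side4.png

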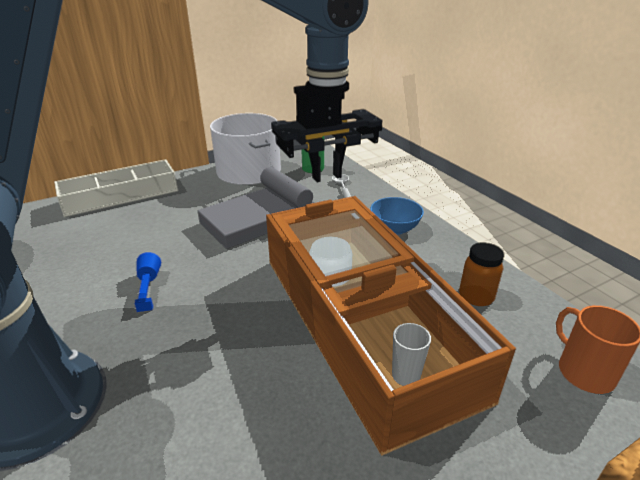

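```bash
python3 - <<'E'
from h import *
delta(W(-.0005,-.147,.2))
E
```

```text
t 6.98 d cm [-32.33   0.1    2.03] rot [-0.004  0.    -0.001] F [ 0.1 -0.1  0.1] gw 0.0515
```

Emit:
{"api": "send_rows", "payload": {
  "deltas": [
    {"tx":-4,"ty":0,"tz":0,"rx":0,"ry":0,"rz":0},
    {"tx":-8,"ty":0,"tz":0,"rx":0,"ry":0,"rz":0},
    {"tx":-12,"ty":0,"tz":0,"rx":0,"ry":0,"rz":0},
    {"tx":-16,"ty":0,"tz":0,"rx":0,"ry":0,"rz":0},
    {"tx":-20,"ty":0.1,"tz":0,"rx":0,"ry":0,"rz":0}
  ]
}}

```text
time: 7.4
position: [0.5554, -0.1255, 0.2208]
tool_rot: [0.741, 0.671, -0.0, -0.001]
ft_force: [0.5, 0.5, -0.1]
grip_width: 0.0785
```

Emit:
{"api": "send_rows", "payload": {
  "deltas": [
    {"tx":-4,"ty":0,"tz":0,"rx":0,"ry":0,"rz":0},
    {"tx":-8,"ty":0,"tz":0,"rx":0,"ry":0,"rz":0},
    {"tx":-11,"ty":0,"tz":1,"rx":0,"ry":0,"rz":0},
    {"tx":-12.3,"ty":0,"tz":2,"rx":0,"ry":0,"rz":0},
    {"tx":-12.3,"ty":0,"tz":2,"rx":0,"ry":0,"rz":0}
  ]
}}

```text
time: 7.82
position: [0.5424, -0.2489, 0.1988]
tool_rot: [0.743, 0.669, -0.001, -0.002]
ft_force: [-0.9, 0.0, -0.4]
grip_width: 0.0802
```

```bash
python3 - <<'E'
from h import *
delta(W(-.0005,-.147,.07))
E
```

```text
t 7.82 d cm [ 0.18  0.1  12.88] rot [-0.005 -0.002 -0.005] F [-0.9  0.  -0.4] gw 0.0802
```

Emit:
{"api": "send_rows", "payload": {
  "deltas": [
    {"tx":0.1,"ty":0.1,"tz":3,"rx":0,"ry":0,"rz":0},
    {"tx":0.1,"ty":0.1,"tz":6,"rx":0,"ry":0,"rz":0},
    {"tx":0.1,"ty":0.1,"tz":8,"rx":0,"ry":0,"rz":0},
    {"tx":0.1,"ty":0.1,"tz":9,"rx":0,"ry":0,"rz":0},
    {"tx":0.1,"ty":0.1,"tz":9,"rx":0,"ry":0,"rz":0}
  ]
}}

```text
time: 8.23
position: [0.5436, -0.2428, 0.1092]
tool_rot: [0.741, 0.671, -0.001, -0.004]
ft_force: [-0.5, -0.2, -0.5]
grip_width: 0.08
```

```bash
python3 - <<'E'
from h import *
c=robot.camera("side");save(c,"side5.png")
delta(W(-.0005,-.147,.07))
E
```

```text
t 8.28 d cm [-0.32 -0.14  4.1 ] rot [-0.003 -0.002  0.001] F [ 0.3 -0.   0.2] gw 0.0798
```

View pics/side5.png

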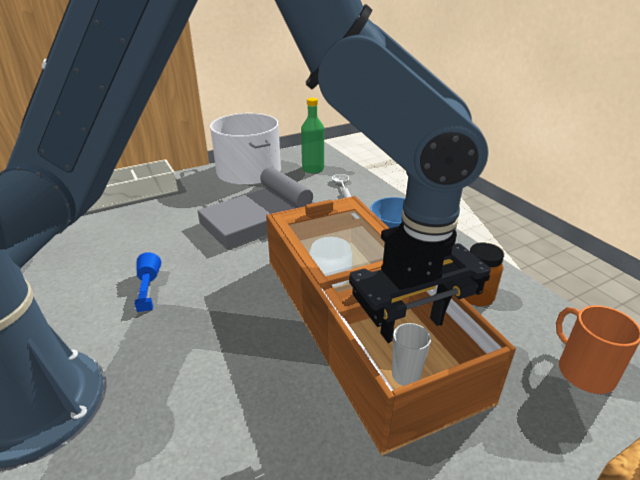

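Emit:
{"api": "send_rows", "payload": {
  "deltas": [
    {"tx":-0.2,"ty":-0.1,"tz":1.5,"rx":0,"ry":0,"rz":0},
    {"tx":-0.2,"ty":-0.1,"tz":3,"rx":0,"ry":0,"rz":0},
    {"tx":-0.2,"ty":-0.1,"tz":3.9,"rx":0,"ry":0,"rz":0},
    {"tx":-0.2,"ty":-0.1,"tz":3.9,"rx":0,"ry":0,"rz":0},
    {"tx":-0.2,"ty":-0.1,"tz":3.9,"rx":0,"ry":0,"rz":0}
  ]
}}

```text
time: 8.7
position: [0.5446, -0.2475, 0.0737]
tool_rot: [0.741, 0.671, 0.0, 0.0]
ft_force: [0.2, 0.4, 0.4]
grip_width: 0.0797
```

```bash
python3 - <<'E'
from h import *
delta(W(-.0005,-.147,.07))
E
```

```text
t 8.7 d cm [ 0.05 -0.16  0.37] rot [ 0.001  0.    -0.   ] F [0.2 0.4 0.4] gw 0.0797
```

Emit:
{"api": "send_rows", "payload": {
  "deltas": [
    {"tx":0,"ty":-0.1,"tz":0.5,"rx":0,"ry":0,"rz":0},
    {"tx":0,"ty":-0.1,"tz":0.5,"rx":0,"ry":0,"rz":0}
  ]
}}

```text
time: 8.87
position: [0.5433, -0.2476, 0.0684]
tool_rot: [0.742, 0.671, 0.0, 0.0]
ft_force: [-0.2, 0.5, 0.4]
grip_width: 0.0801
```

Emit:
{"api": "send_rows", "payload": {
  "deltas": [
    {"tx":0,"ty":0,"tz":0,"rx":0,"ry":0,"rz":0},
    {"tx":0,"ty":0,"tz":0,"rx":0,"ry":0,"rz":0},
    {"tx":0,"ty":0,"tz":0,"rx":0,"ry":0,"rz":0},
    {"tx":0,"ty":0,"tz":0,"rx":0,"ry":0,"rz":0},
    {"tx":0,"ty":0,"tz":0,"rx":0,"ry":0,"rz":0}
  ],
  "claw": 4,
  "squeeze": 15
}}

```text
time: 9.28
position: [0.5431, -0.2477, 0.0683]
tool_rot: [0.742, 0.671, -0.0, 0.0]
ft_force: [0.6, 0.0, 1.4]
grip_width: 0.0569
```

Emit:
{"api": "send_rows", "payload": {
  "deltas": [
    {"tx":0,"ty":0,"tz":0,"rx":0,"ry":0,"rz":0},
    {"tx":0,"ty":0,"tz":-1,"rx":0,"ry":0,"rz":0},
    {"tx":0,"ty":0,"tz":-2,"rx":0,"ry":0,"rz":0},
    {"tx":0,"ty":0,"tz":-3,"rx":0,"ry":0,"rz":0}
  ]
}}

```text
time: 9.62
position: [0.5432, -0.2476, 0.099]
tool_rot: [0.742, 0.671, 0.0, 0.0]
ft_force: [0.3, 0.4, -1.3]
grip_width: 0.0569
```

```bash
python3 - <<'E'
from h import *
c=robot.camera("side");save(c,"side6.png")
delta(W(-.0005,-.147,.07))
E
```

```text
t 9.67 d cm [ 0.15 -0.17  3.13] rot [ 0.004  0.002 -0.001] F [ 1.  -0.6  0.4] gw 0.057
```

View pics/side6.png

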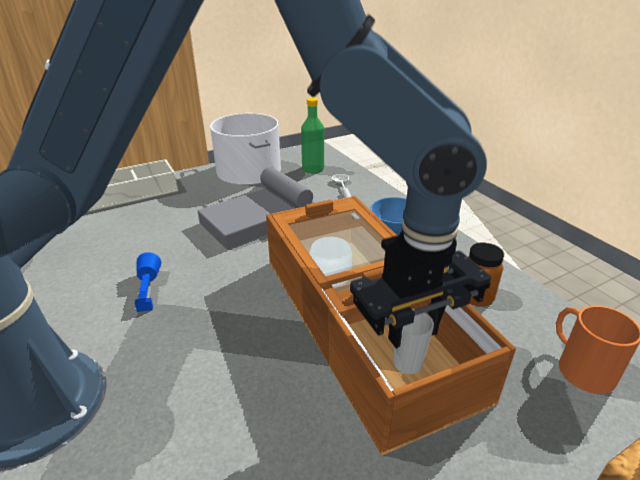

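Emit:
{"api": "send_rows", "payload": {
  "deltas": [
    {"tx":0,"ty":0,"tz":-3.5,"rx":0,"ry":0,"rz":0},
    {"tx":0,"ty":0,"tz":-7,"rx":0,"ry":0,"rz":0},
    {"tx":0,"ty":0,"tz":-10.5,"rx":0,"ry":0,"rz":0},
    {"tx":0,"ty":0,"tz":-14,"rx":0,"ry":0,"rz":0},
    {"tx":0,"ty":0,"tz":-15.5,"rx":0,"ry":0,"rz":0}
  ]
}}

```text
time: 10.08
position: [0.5452, -0.2489, 0.2592]
tool_rot: [0.741, 0.671, 0.001, 0.005]
ft_force: [1.3, -0.6, -0.1]
grip_width: 0.0566
```

```bash
python3 - <<'E'
from h import *
delta(np.array([.4907,.341,.25]))
E
```

```text
t 10.08 d cm [ 58.15 -11.31   0.54] rot [ 0.009  0.005 -0.   ] F [ 1.3 -0.6 -0.1] gw 0.0566
```

Emit:
{"api": "send_rows", "payload": {
  "deltas": [
    {"tx":2,"ty":-0.4,"tz":0,"rx":0,"ry":0,"rz":0},
    {"tx":5,"ty":-1,"tz":0,"rx":0,"ry":0,"rz":0},
    {"tx":8.5,"ty":-1.7,"tz":0,"rx":0,"ry":0,"rz":0},
    {"tx":12,"ty":-2.4,"tz":0,"rx":0,"ry":0,"rz":0},
    {"tx":15.5,"ty":-3,"tz":0,"rx":0,"ry":0,"rz":0}
  ]
}}

```text
time: 10.5
position: [0.5281, -0.089, 0.2538]
tool_rot: [0.742, 0.67, 0.0, 0.0]
ft_force: [0.3, 0.5, -1.1]
grip_width: 0.0568
```

Emit:
{"api": "send_rows", "payload": {
  "deltas": [
    {"tx":3.5,"ty":-0.7,"tz":0,"rx":0,"ry":0,"rz":0},
    {"tx":7,"ty":-1.4,"tz":0,"rx":0,"ry":0,"rz":0},
    {"tx":10.5,"ty":-2.1,"tz":0,"rx":0,"ry":0,"rz":0},
    {"tx":14,"ty":-2.8,"tz":0,"rx":0,"ry":0,"rz":0},
    {"tx":17.5,"ty":-3.5,"tz":0,"rx":0,"ry":0,"rz":0}
  ]
}}

```text
time: 10.92
position: [0.5109, 0.089, 0.2539]
tool_rot: [0.742, 0.671, 0.001, 0.0]
ft_force: [0.2, -0.6, -1.4]
grip_width: 0.0568
```

Emit:
{"api": "send_rows", "payload": {
  "deltas": [
    {"tx":3.5,"ty":-0.7,"tz":0,"rx":0,"ry":0,"rz":0},
    {"tx":7,"ty":-1.4,"tz":0,"rx":0,"ry":0,"rz":0},
    {"tx":10.5,"ty":-2.1,"tz":0,"rx":0,"ry":0,"rz":0},
    {"tx":14,"ty":-2.8,"tz":0,"rx":0,"ry":0,"rz":0},
    {"tx":17.5,"ty":-3.5,"tz":0,"rx":0,"ry":0,"rz":0}
  ]
}}

```text
time: 11.33
position: [0.4935, 0.2666, 0.2539]
tool_rot: [0.742, 0.671, 0.001, 0.0]
ft_force: [0.4, -0.4, -0.4]
grip_width: 0.0567
```

```bash
python3 - <<'E'
from h import *
delta(np.array([.4907,.341,.16]))
E
```

```text
t 11.33 d cm [ 7.37 -1.03  9.39] rot [ 0.001 -0.    -0.001] F [ 0.4 -0.4 -0.4] gw 0.0567
```

Emit:
{"api": "send_rows", "payload": {
  "deltas": [
    {"tx":3,"ty":-0.4,"tz":0,"rx":0,"ry":0,"rz":0},
    {"tx":6,"ty":-0.8,"tz":2,"rx":0,"ry":0,"rz":0},
    {"tx":7,"ty":-1,"tz":5,"rx":0,"ry":0,"rz":0},
    {"tx":7.2,"ty":-1,"tz":8,"rx":0,"ry":0,"rz":0},
    {"tx":7.2,"ty":-1,"tz":10.5,"rx":0,"ry":0,"rz":0}
  ]
}}

```text
time: 11.75
position: [0.4905, 0.3389, 0.1471]
tool_rot: [0.741, 0.672, 0.0, 0.0]
ft_force: [-0.3, -0.7, -0.6]
grip_width: 0.057
```

Emit:
{"api": "send_rows", "payload": {
  "deltas": [
    {"tx":0,"ty":0,"tz":1,"rx":0,"ry":0,"rz":0},
    {"tx":0,"ty":0,"tz":1,"rx":0,"ry":0,"rz":0},
    {"tx":0,"ty":0,"tz":1,"rx":0,"ry":0,"rz":0}
  ]
}}

```text
time: 12.0
position: [0.4917, 0.3375, 0.1387]
tool_rot: [0.742, 0.671, 0.0, 0.0]
ft_force: [0.5, 0.2, -0.7]
grip_width: 0.0567
```

```bash
python3 - <<'E'
from h import *
c=robot.camera("side");save(c,"side7.png")
c2=robot.camera("top");save(c2,"top7.png")
for k in robot.tip_of("tumbler_mid","side")[:1]: print(k["p"],k["xy"],proj(c,[.4907,.341,.11]))
delta(np.array([.4907,.341,.1]))
E
```

```text
0.6 [240.5, 182.5] [240.65425985 185.36768016]
t 12.15 d cm [ 0.28 -0.26  4.02] rot [ 0.004 -0.002 -0.001] F [-0.3  0.2 -0. ] gw 0.057
```

View pics/side7.png

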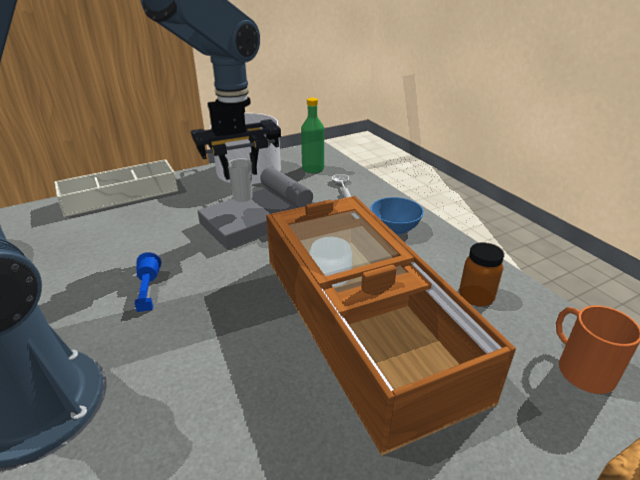

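Emit:
{"api": "send_rows", "payload": {
  "deltas": [
    {"tx":0.2,"ty":-0.2,"tz":1.2,"rx":0,"ry":0,"rz":0},
    {"tx":0.2,"ty":-0.2,"tz":2.4,"rx":0,"ry":0,"rz":0},
    {"tx":0.2,"ty":-0.2,"tz":3.2,"rx":0,"ry":0,"rz":0},
    {"tx":0.2,"ty":-0.2,"tz":3.4,"rx":0,"ry":0,"rz":0},
    {"tx":0.2,"ty":-0.2,"tz":3.4,"rx":0,"ry":0,"rz":0}
  ]
}}

```text
time: 12.57
position: [0.4897, 0.3396, 0.1042]
tool_rot: [0.742, 0.671, 0.0, 0.0]
ft_force: [0.2, 0.4, -0.8]
grip_width: 0.0566
```

Emit:
{"api": "send_rows", "payload": {
  "deltas": [
    {"tx":0,"ty":0,"tz":0.1,"rx":0,"ry":0,"rz":0},
    {"tx":0,"ty":0,"tz":0.2,"rx":0,"ry":0,"rz":0},
    {"tx":0,"ty":0,"tz":0.2,"rx":0,"ry":0,"rz":0}
  ]
}}

```text
time: 12.82
position: [0.4899, 0.3398, 0.1025]
tool_rot: [0.742, 0.671, 0.0, 0.0]
ft_force: [-0.1, 0.5, -0.6]
grip_width: 0.0571
```

Emit:
{"api": "send_rows", "payload": {
  "deltas": [
    {"tx":0,"ty":0,"tz":0.1,"rx":0,"ry":0,"rz":0},
    {"tx":0,"ty":0,"tz":0.2,"rx":0,"ry":0,"rz":0},
    {"tx":0,"ty":0,"tz":0.2,"rx":0,"ry":0,"rz":0}
  ]
}}

```text
time: 13.07
position: [0.4897, 0.3399, 0.1003]
tool_rot: [0.742, 0.671, 0.0, 0.0]
ft_force: [-0.1, -0.6, 0.2]
grip_width: 0.0569
```

Emit:
{"api": "send_rows", "payload": {
  "deltas": [
    {"tx":0,"ty":0,"tz":0.1,"rx":0,"ry":0,"rz":0},
    {"tx":0,"ty":0,"tz":0.1,"rx":0,"ry":0,"rz":0},
    {"tx":0,"ty":0,"tz":0.1,"rx":0,"ry":0,"rz":0}
  ]
}}

```text
time: 13.32
position: [0.4897, 0.3399, 0.1002]
tool_rot: [0.742, 0.671, 0.001, 0.0]
ft_force: [-2.2, -0.8, 5.3]
grip_width: 0.0565
```

Contact at the expected height (0.100). I'll release slowly and retreat.

Emit:
{"api": "send_rows", "payload": {
  "deltas": [
    {"tx":0,"ty":0,"tz":-0.1,"rx":0,"ry":0,"rz":0},
    {"tx":0,"ty":0,"tz":-0.1,"rx":0,"ry":0,"rz":0},
    {"tx":0,"ty":0,"tz":-0.1,"rx":0,"ry":0,"rz":0},
    {"tx":0,"ty":0,"tz":-0.1,"rx":0,"ry":0,"rz":0},
    {"tx":0,"ty":0,"tz":-0.1,"rx":0,"ry":0,"rz":0}
  ],
  "claw": 8
}}

```text
time: 13.73
position: [0.4894, 0.3396, 0.0998]
tool_rot: [0.742, 0.671, -0.0, -0.0]
ft_force: [-0.6, 0.1, -0.5]
grip_width: 0.0778
```

```bash
python3 - <<'E'
from h import *
np.set_printoptions(precision=4,suppress=True)
c=robot.camera("side");save(c,"side8.png")
for k in robot.tip_of("tumbler_mid","side")[:1]: print(k["p"],k["xy"],atz(c,k["xy"],.085))
delta(np.array([.4897,.3399,.1]))
E
```

```text
0.64 [240.0, 194.4] [0.4876 0.3438 0.085 ]
t 13.83 d cm [ 0.03  0.02 -0.01] rot [-0.     0.    -0.001] F [-0.7  0.4 -0.5] gw 0.0791
```

View pics/side8.png

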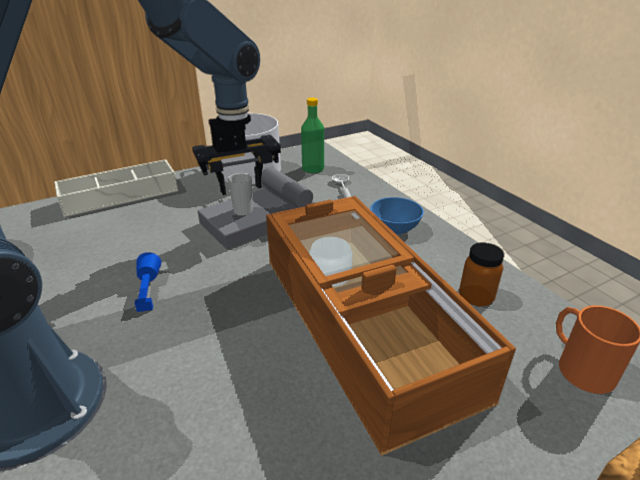

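The tumbler stands upright at (241,194) with the fingers open on both sides. I'll retreat straight up and then away towards the left/robot.

Emit:
{"api": "send_rows", "payload": {
  "deltas": [
    {"tx":0,"ty":0,"tz":-2,"rx":0,"ry":0,"rz":0},
    {"tx":0,"ty":0,"tz":-5,"rx":0,"ry":0,"rz":0},
    {"tx":0,"ty":0,"tz":-9,"rx":0,"ry":0,"rz":0},
    {"tx":0,"ty":0,"tz":-13,"rx":0,"ry":0,"rz":0},
    {"tx":0,"ty":0,"tz":-16,"rx":0,"ry":0,"rz":0}
  ]
}}

```text
time: 14.25
position: [0.4902, 0.3401, 0.2632]
tool_rot: [0.742, 0.671, 0.001, 0.0]
ft_force: [0.8, 0.6, 0.1]
grip_width: 0.0799
```

Emit:
{"api": "send_rows", "payload": {
  "deltas": [
    {"tx":3.5,"ty":-2,"tz":0,"rx":0,"ry":0,"rz":0},
    {"tx":7,"ty":-4,"tz":0,"rx":0,"ry":0,"rz":0},
    {"tx":10.5,"ty":-7,"tz":0,"rx":0,"ry":0,"rz":0},
    {"tx":14,"ty":-10,"tz":0,"rx":0,"ry":0,"rz":0},
    {"tx":17,"ty":-12,"tz":0,"rx":0,"ry":0,"rz":0}
  ]
}}

```text
time: 14.67
position: [0.3869, 0.5189, 0.26]
tool_rot: [0.742, 0.671, -0.001, -0.0]
ft_force: [1.3, 0.2, -0.8]
grip_width: 0.0802
```

Emit:
{"api": "send_rows", "payload": {
  "deltas": [
    {"tx":1,"ty":-1,"tz":0,"rx":0,"ry":0,"rz":0},
    {"tx":3,"ty":-3,"tz":0,"rx":0,"ry":0,"rz":0},
    {"tx":4,"ty":-4,"tz":0,"rx":0,"ry":0,"rz":0},
    {"tx":4,"ty":-4,"tz":0,"rx":0,"ry":0,"rz":0},
    {"tx":4,"ty":-4,"tz":0,"rx":0,"ry":0,"rz":0}
  ]
}}

```text
time: 15.08
position: [0.3527, 0.5615, 0.2597]
tool_rot: [0.741, 0.671, -0.0, 0.001]
ft_force: [-0.7, -0.4, 0.8]
grip_width: 0.0797
```

```bash
python3 - <<'E'
from h import *
np.set_printoptions(precision=4,suppress=True)
S=np.array([.5304,.3465]);sx=np.array([.9905,.1378]);sy=np.array([-.1378,.9905])
for n in ["top","side"]:
    c=robot.camera(n);save(c,n+"9.png")
    for k in robot.tip_of("tumbler_mid",n)[:1]:
        X=atz(c,k["xy"],.085);d=X[:2]-S;print(n,k["p"],X,"slab",d@sx,d@sy)
    for l in ["left_door_grip","right_door_grip"]:
        for k in robot.tip_of(l,n)[:1]:
            d=atz(c,k["xy"],.15)[:2]-C;print(l,k["p"],d@XX,d@YX)
    P,u,v=cloud(c,np.ones((480,640),bool))
    d=P[:,:2]-S;m=(abs(d@sx+.04)<.05)&(abs(d@sy)<.06)&(P[:,2]>.115)
    if m.any(): print("rim z",np.percentile(P[m,2],[5,50,95]),m.sum())
    d=P[:,:2]-C
    for s in (1,-1):
        m=(abs(d@XX)<.04)&(s*(d@YX)>0)&(abs(d@YX)<.225)&(P[:,2]>.143)&(P[:,2]<.155)
        if m.any(): print(s,(d[m]@YX).min(),(d[m]@YX).max())
print(robot.get_obs()["time"],robot.get_obs()["position"])
E
```

```text
top 0.63 [0.4901 0.3417 0.085 ] slab -0.0405364711015747 0.0008384500720650539
left_door_grip 0.74 -0.0020513454853009444 0.2164566826323487
rim z [0.1164 0.1274 0.132 ] 334
1 0.20253503324777522 0.21677195401648136
-1 -0.0462949644646639 -0.0315192213548526
side 0.73 [0.4846 0.3354 0.085 ] slab -0.046885216461192605 -0.004700913675403768
left_door_grip 0.95 0.000107521305639129 0.21275977879230987
right_door_grip 0.94 -0.004967164731025303 -0.03776512132908361
rim z [0.1161 0.1244 0.1314] 296
1 0.20147755285603539 0.21875548123894392
-1 -0.04745293039508003 -0.03094738083972052
15.4833 [0.3536 0.5612 0.2601]
```

View pics/top9.png

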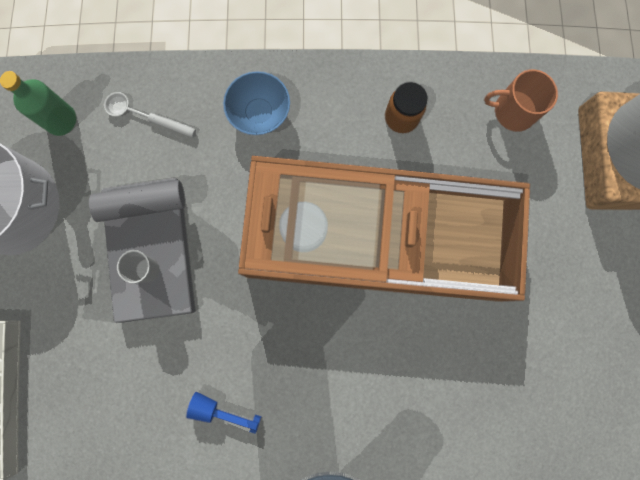

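View pics/side9.png

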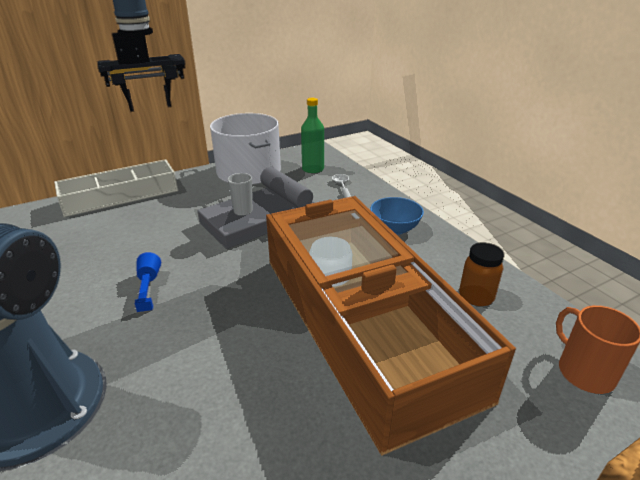

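The tumbler stands upright on the bare part of the slab (top view 133,267). The left grip is at y≈+0.210 (shut), the right grip at y≈-0.039 (fully open).

```bash
python3 -c "
from h import *
print(robot.hand_in())"
```

```text
the job is handed in; nothing more can be done
None
```

The tumbler now stands upright on the bare part of the granite slab, and I handed the job in at about 15.5 s on the robot's clock.

- **Doors:** The tumbler was in the right half. I pushed the right door with closed fingers until it met its stop. The left door started about 6 mm open, so I also pushed that one to its shut stop.
- **Tumbler:** I gripped it at the rim with 15 N, carried it over the chest and released it on contact with the slab. I then moved the arm well clear.

Last checks from the depth pictures:

| Item | Measured | Expected |
|---|---|---|
| Right grip, chest y | about -39 mm | -40 mm fully open |
| Left grip, chest y | about +210 mm | +210 mm shut |
| Tumbler, slab x (top / side camera) | -40 / -47 mm | bare part is -130 to +55 mm |
| Tumbler, slab y (top / side camera) | +1 / -5 mm | about 0 mm |
| Tumbler rim height | about 130 mm | 130 mm |

- **Disagreements:** The two cameras differ by a few millimetres on the tumbler. The networks' estimates of the left grip varied: +205 mm in one earlier picture, then +213 and +216 mm at the end. The depth readings and the contact with the stop both say the left door is shut.
- **Missed detection:** In the last top picture the network did not report the right grip. The depth reading from that picture, and both readings from the side camera, show that door open.
- **Forces:** The highest reading I saw was about 12 N, when the right door met its stop.

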